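Brew tea with a pull-out timer

ROBOT

A 6-joint arm with a two-finger parallel gripper is mounted at the origin on the work surface. World frame = base frame: x ahead of the robot, y to its left, z up, the work surface at z = 0. Lengths are in mm, angles in rad, forces in N, time in s.
With the tool pointing down it reaches from about 350 to 1000 mm from the base axis. Payload 7.1 kg.
Tool frame: the origin (TCP) lies at the very end of the fingers, on their centre line; the grasp point (between the pads) lies 19 mm behind it; z points along the fingers, y is the line along which they close (so a half turn about z gives the same grasp; the last joint's range is limited). The gripper opens to 85 mm and grips with 20 to 120 N. Pads are 22 mm wide; open, the fingers measure 114 mm over their backs; the gripper's body (76 mm by 85 mm) begins 54 mm behind the grasp point. The pads swing forward as they close: fully open they stand 13 mm farther back than shut.
Start: joints at [1.261, 0.423, 1.63, -0, 1.089, -0.019], TCP at [179.167, 598.752, 231.319] pointing down, gripper open.
Joint ranges: [-3, 3], [-0.9, 2.11], [0.09, 2.58], [-1.31, 4.45], [0.11, 2.69], [-2.54, 2.54]. Speed limits (rad/s): [2.39, 2.39, 3.01, 3.14, 3.14, 3.14].

INTERFACE

Orientations are given as a rotation vector (axis times angle).
In Python, from station import * gives the robot as it stands. The module is installed in compiled form; this text tells all that it offers.
- The arm moves only by the tool play_rows, never from a script. Its argument "increments" is text: rows parted by semicolons, each of 7 numbers parted by spaces: the opening, from 0 (shut) to 1 (fully open), then the shift along the tool's x, y, z in m, then the turn, a rotation vector about the tool's x, y, z in degrees. A call has 1 to 20 rows; each row shifts and turns the commanded pose from where the row before left it, along the tool's axes as they then stand; what a row does not reach is not made up. A row lasts 1/10 s, in which the tool goes at most 50 mm and 8.59 degrees, less where a joint would pass 70% of its speed; a pose out of reach is approached as far as the arm can. A call is refused whole if a number of a shift passes 0.05 or a number of a turn 8.59, either way. A call with a gripper value outside its range is refused whole. The fingers move at their own pace and stop on an object; "grip_force" is the grip in N (left out, the last holds). Time passes only in rows, so rows that do not move let the fingers close. It gives the time, the measured TCP pose, the force, the opening and the grip force at its end, in the units of the state.
- get_state(): the state, without advancing time (a new reading comes with each control period).
- grab_frame(name): name is "scene" or "top" or "wrist"; returns a dict with "image" (480x640x3 uint8, red, green, blue), "depth" (480x640 float32, mm along the optical axis (not along the pixel's ray), 0 where there is no reading), "fx", "fy", "cx", "cy" (pixels), "D" ([k1, k2, p1, p2, k3] as OpenCV has them; the pictures are not rectified), "xyz" and "rotation" of the camera in the world; the wrist camera has in their place "T_tool_cam" (4x4, takes a point from camera to tool coordinates, whose origin is the TCP and whose axes are the flange's). Camera axes: x right, y down, z forward; pixel columns grow to the right and rows downward; lengths in mm; the calibration is good to about 2 mm. A picture is of the moment at which its call begins: read the wrist's pose just before it.
- finish_job(): hands the job in; it is judged then, once.
The state is a dict: "clock": time; "joints": joint angles; "dq": joint speeds; "tau": joint torques, N m; "tcp_pos": TCP position; "eef_rot": TCP orientation; "force": force on the tool from outside, world axes, zero at the start; "ft_torque": the same for the moment, N m; "opening": opening from 0.0 (shut) to 1.0 (fully open); "grasp_force": force on a finger pad.
Only numpy, scipy, OpenCV 4.12 (cv2) and the standard library are available. Lean on these libraries where they do the work, as an engineer would, in place of code of your own. Each camera call takes 0.05 s, during which the arm holds its last target. There are 200 camera calls.

TASK

Lift the red kettle by its top handle from the cork mat to the middle of the hot plate's ring and let go of it; then pull the green timer's slide out until its pointer is level with the red clip, hold it there for a second and let it run fully home. Only then put the kettle back on the middle of the cork mat, and pull the timer again, this time to the blue clip, hold it a second and let it run home again. At any time meanwhile, stand every mug upright on the wooden tray; keep the kettle upright and leave the pepper mill and the jars alone.

Things in the scene. Friction and masses are not known exactly. Their poses are not given: they have to be found in the camera images.
- kettle: red kettle, 124 mm across, with a fixed overhead handle, about 0.5 kg. Origin: centre of its underside, z up, spout along its +x (tip 95 mm out, 95 mm up). The wooden handle bar lies along the kettle's x above its middle: 80 mm long, 16 mm wide, 16 mm high, its centre 170 mm above the origin, nothing but air beneath it down to the lid knob at 115 mm
- hob: white single electric hot plate, 210 mm square, 44 mm high, fixed. Origin: centre of its underside, z up
- hob_ring (a point): centre of the round dark ring (160 mm across) of the hot plate, on its surface, 50 mm above the counter
- trivet: round cork mat, 130 mm across, 10 mm thick, fixed; the kettle starts on it. Origin: centre of its underside
- tray: wooden tray, fixed, 320 mm (its x) by 200 mm (its y), rim 16 mm high and 5 mm thick, floor 5 mm thick. Origin: centre of its underside, z up
- timer: green mechanical slide timer on an aluminium rail, fixed. Origin on the counter under the rail, z up. The green housing (95 mm wide, 90 mm high) covers x = 100 to 200 mm; the rail (100 mm wide, 12 mm thick) runs from x = -160 to 200 mm along the middle line y = 0. The slide is pulled along the timer's -x
- slide (a joint): how far the timer's slide is pulled out, in m: 0 home, 0.15 at the stop. A damped spring (up to about 9 N, plus about 2 N for each 10 mm/s of pulling speed) draws it home by itself in 5 to 10 s when let go
- slide_tab (a point): grip point on the slide's upright black tab, on its middle line, 68 mm above the counter. The tab is 12 mm thick (along the timer's x), 44 mm wide (along y) and stands from 20 to 86 mm above the counter; home it is 64 mm clear of the housing. Below it only a 12 mm rod at 30 mm height
- pointer (a point): the slide's pointer: a small black finger on the timer's +y side, at the middle of the tab's thickness; it is level with a clip when both have the same x in the timer's frame
- red_clip: red clip, 8 mm thick (x), 24 mm wide (y = -8 to 16 mm), 34 mm high, fixed on the +y edge of the timer's rail at y = 48 mm; origin: centre of its underside; same axes as the timer
- blue_clip: blue clip, as the red one, at another length; either may be the farther
- mug0: white mug (two or three of the three mugs are there), 68 mm across, 82 mm high, open at the top. Origin: centre of its underside, z up. Its square D-shaped handle points along the mug's +y: 12 mm thick (along x), reaching from the wall (y = 34 mm) out to y = 66 mm, from z = 21 to 70 mm; its solid top bar is at z = 58 to 70 mm and its upright at y = 55 to 66 mm
- mug1: blue mug (two or three of the three mugs are there), 68 mm across, 82 mm high, open at the top. Origin: centre of its underside, z up. Its square D-shaped handle points along the mug's +y: 12 mm thick (along x), reaching from the wall (y = 34 mm) out to y = 66 mm, from z = 21 to 70 mm; its solid top bar is at z = 58 to 70 mm and its upright at y = 55 to 66 mm
- mug2: terracotta mug (two or three of the three mugs are there), 68 mm across, 82 mm high, open at the top. Origin: centre of its underside, z up. Its square D-shaped handle points along the mug's +y: 12 mm thick (along x), reaching from the wall (y = 34 mm) out to y = 66 mm, from z = 21 to 70 mm; its solid top bar is at z = 58 to 70 mm and its upright at y = 55 to 66 mm
- pepper_mill: dark wooden pepper mill, 56 mm across, 160 mm high, to be left alone; origin: centre of its underside
- honey_jar: amber jar with a yellow cap, 72 mm across, 100 mm high, to be left alone; origin: centre of its underside
- spice_jar: glass jar with a black cap, 52 mm across, 90 mm high, to be left alone; origin: centre of its underside
Not all that is in view belongs to the job. Of the things that look like the mug2, the largest one is meant.

How it is judged:
By the outcome, as a careful person would: the job done as asked, in the order asked, and still so for the second after the job is handed in, with the robot touching nothing.
Of mug0, mug1, mug2 only 2 to 3 are there at a start; the rules pass over those that are not, and their reading is None.
At some moment in a run one of mug0, mug1, mug2, kettle may be knocked a few centimetres aside while the robot is not near it.
It also fails if it takes over 208 s, if anything falls off the work surface, if the arm or the gripper's body presses on something with over 40 N, if the wrist force passes 120 N, or if a joint passes its speed limit or range.

## Working session

There is one attempt and no reset: what is moved stays moved. The work goes in short steps, Python scripts to look and compute and a tool call to move; the robot and the scene stay as the last step left them, time stands still between calls to the robot, and variables do not carry over. Pictures are saved under pics/ and viewed, at most 17 in all, crops included, and the job is handed in when it is done.

Besides the shell and the picture viewer there is one more tool, called after "Emit:" as a command line: name --argument value ..., lists and objects as JSON in quotes. play_rows: Moves the arm, as the interface text tells. Its arguments: {"type":"object","properties":{"increments":{"type":"string"},"grip_force":{"type":"number"}},"required":["increments"]}

```bash
mkdir -p pics; cat > h.py <<'E'
from station import *
import numpy as np, cv2, json
from scipy.spatial.transform import Rotation as R
def cloud(f):
    h,w=f["depth"].shape
    u,v=np.meshgrid(np.arange(w),np.arange(h))
    K=np.array([[f["fx"],0,f["cx"]],[0,f["fy"],f["cy"]],[0,0,1.]])
    p=cv2.undistortPoints(np.stack([u,v],-1).reshape(-1,1,2).astype(np.float64),K,np.array(f["D"],float)).reshape(h,w,2)
    d=f["depth"]
    c=np.dstack([p[...,0]*d,p[...,1]*d,d])
    if "T_tool_cam" in f:
        s=f["_s"]; T=np.array(f["T_tool_cam"]); c=c@T[:3,:3].T+T[:3,3]
        return c@R.from_rotvec(s["eef_rot"]).as_matrix().T+np.array(s["tcp_pos"])
    r=np.array(f["rotation"],float); r=R.from_rotvec(r).as_matrix() if r.size==3 else r
    return c@r.T+np.array(f["xyz"])
def grab(n,save=None):
    s=get_state(); f=grab_frame(n); f["_s"]=s
    if save: cv2.imwrite("pics/"+save,f["image"][...,::-1])
    w=cloud(f); w[f["depth"]<=0]=np.nan
    return f,w
E
python3 - <<'E'
from h import *
for n in("scene","top"):
    f,w=grab(n,n+"0.png"); np.savez("pics/"+n+"0.npz",im=f["image"],w=w); print(n,f["xyz"],f["rotation"],f["fx"])
s=get_state(); print(s)
E
```

```text
scene [1352.63452429    3.43081035  600.71944012] [-1.68413939 -1.59344545  0.85467918] 463.9124041865979
top [ 414.3484613    40.11531167 1081.47813187] [-2.14432226  2.12907719 -0.18333555] 539.9257298648552
{'clock': 0.1, 'joints': array([ 1.26097008e+00,  4.23762929e-01,  1.63065365e+00,  1.20639176e-05,
        1.08858849e+00, -1.90088764e-02]), 'dq': array([-0.00092102, -0.00038735, -0.00025041, -0.00099091, -0.00137383,
        0.00099446]), 'tau': array([-8.40937410e-04, -5.58421504e+01, -2.82441956e+01, -4.16026296e-05,
        3.04275069e-03, -5.23731023e-05]), 'tcp_pos': array([179.03021505, 598.2724869 , 230.6086081 ]), 'eef_rot': array([-4.55180334e-01, -3.10819751e+00,  2.18578540e-03]), 'force': array([-0.20807341,  0.3484928 ,  0.33347815]), 'ft_torque': array([ 0.03314435, -0.00648477, -0.02377692]), 'grasp_force': 0.0, 'opening': 0.9953627968965801}
```

View pics/top0.png

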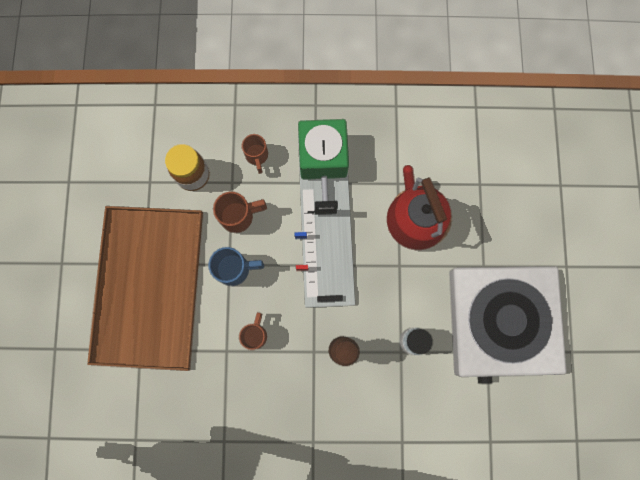

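View pics/scene0.png

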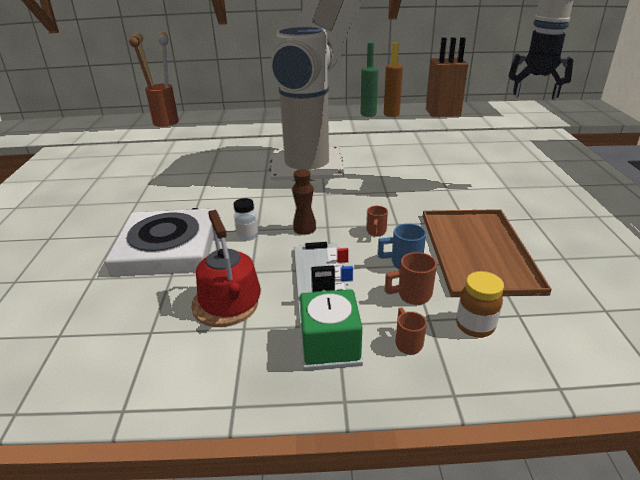

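The pictures show these things in the top view:
- **Kettle:** red, at (420,215), handle bar at (433,200), with the spout up at (408,175).
- **Hob ring:** (511,320).
- **Tray:** (147,288).
- **Timer:** housing (323,148), tab (326,207), blue clip (301,235), red clip (302,268).
- **Blue mug:** (229,266).
- **Terracotta candidates:** (233,211) large, (255,150) small, (252,335) small. I choose the large one at (233,211).
- **White mug:** there is none.
- **Leave alone:** mill (344,350), spice jar (418,341), honey jar (183,163).

```bash
cat > m.py <<'E'
from h import *
def st(name,m,w):
    p=w[m]; p=p[~np.isnan(p).any(1)]
    if len(p)<5: print(name,"none"); return p
    r=cv2.minAreaRect(p[:,:2].astype(np.float32))
    print(name,len(p),"med",np.median(p,0).round(1),"rectc",np.round(r[0],1),np.round(r[1],1),round(r[2],1),"z",p[:,2].min().round(),p[:,2].max().round()); return p
def circ(name,p,zlo,zhi):
    q=p[(p[:,2]>zlo)&(p[:,2]<zhi)]
    (x,y),r=cv2.minEnclosingCircle(q[:,:2].astype(np.float32)); print("  circ",name,round(x,1),round(y,1),round(r,1),len(q))
E
python3 - <<'E'
from m import *
d=np.load("pics/top0.npz"); im=d["im"]; w=d["w"]
hsv=cv2.cvtColor(im,cv2.COLOR_RGB2HSV).astype(int); H,S,V=hsv[...,0],hsv[...,1],hsv[...,2]
def box(u0,v0,u1,v1):
    m=np.zeros(H.shape,bool); m[v0:v1,u0:u1]=1; return m
z=w[...,2]
for n,b in dict(terr=(205,182,272,240),small1=(236,128,275,178),small2=(233,308,272,355),blue=(203,240,270,290)).items():
    p=st(n,box(*b)&(z>8)&(S>90),w)
    for a,c in((76,90),(56,70),(40,56)): 
        if ((p[:,2]>a)&(p[:,2]<c)).sum()>5: circ(n+str(a),p,a,c)
    q=p[(p[:,2]>50)]; print("   far -y",q[q[:,1].argmin()].round(1))
b=box(375,150,485,255)
p=st("bar",b&(z>160),w); p=st("ket",b&(z>20)&(z<150),w)
pk=st("cork",box(380,170,470,262)&(z>5)&(z<14),w)
st("knob/lid",b&(z>100)&(z<125),w)
p=st("ringall",box(440,255,580,385)&(z>40)&(z<60),w)
p=st("ring",box(460,270,560,370)&(z>45)&(V<110),w); circ("ring",p,40,60)
p=st("tray",box(80,195,210,378)&(z>3)&(z<30)&(S>100),w)
p=st("trayrim",box(80,195,210,378)&(z>12)&(z<25),w)
p=st("housing",box(290,110,360,190)&(z>80),w)
p=st("tab",box(305,190,350,225)&(z>70)&(V<90),w)
p=st("rail",box(290,170,362,312)&(z>8)&(z<16),w)
p=st("red",box(290,255,312,280)&(z>36)&(S>150)&((H<10)|(H>170)),w)
p=st("blue",box(290,225,312,246)&(z>36)&(S>150)&(H>100)&(H<130),w)
p=st("mill",box(325,330,365,370)&(z>100),w)
p=st("spice",box(400,322,440,360)&(z>60),w)
p=st("honey",box(160,140,212,195)&(z>80),w)
E
```

```text
terr 946 med [662.1 198.6  59.4] rectc [661.3 196.3] [67.7 91.1] 42.4 z 8.0 85.0
  circ terr76 652.4 206.4 34.0 214
  circ terr56 658.2 189.6 48.0 219
  circ terr40 655.6 189.6 47.3 157
   far -y [664.8 142.3  59.2]
small1 471 med [783.5 165.9  42.4] rectc [777.7 170.6] [47.4 66.1] 75.6 z 8.0 62.0
  circ small156 786.8 169.0 24.0 64
  circ small140 776.3 164.7 36.2 190
   far -y [785.  145.2  59.4]
small2 286 med [420.7 157.3  48.9] rectc [418.6 155.4] [47.2 64.3] 48.9 z 9.0 62.0
  circ small256 412.2 161.5 23.9 76
  circ small240 424.0 160.5 34.2 125
   far -y [409.6 138.5  57. ]
blue 268 med [547.8 189.   78.1] rectc [539.8 198.2] [90.4 64.4] 67.0 z 8.0 85.0
  circ blue76 544.8 209.9 33.3 174
  circ blue56 541.7 192.4 47.2 68
   far -y [549.8 146.3  68.2]
bar 516 med [ 644.  -159.8  185.1] rectc [ 645. -161.] [84.5 17.9] 19.3 z 160.0 191.0
ket 3032 med [ 634.9 -141.2   91.1] rectc [ 649.7 -149.9] [143.3 115.5] 51.7 z 20.0 150.0
cork 75 med [ 630.4 -221.1    7.7] rectc [ 679.5 -196.8] [128.5 101.6] 42.1 z 5.0 14.0
knob/lid 840 med [ 643.5 -150.4  105.2] rectc [ 661.2 -146.7] [140.9 
[... 380 characters left out ...]
82.7] [202.  320.6] 87.9 z 12.0 21.0
housing 2408 med [779.1  30.6  88.7] rectc [782.1  30.6] [102.9  95.2] 3.3 z 80.0 97.0
tab 158 med [661.   24.   83.7] rectc [661.6  24. ] [12.7 42.1] 0.8 z 70.0 89.0
rail 4907 med [592.9  20.4  10.6] rectc [613.4  21.8] [282.6  99.9] 2.9 z 8.0 16.0
red 47 med [546.   71.1  44.2] rectc [546.6  70.2] [21.4  6.7] 89.4 z 40.0 48.0
blue 34 med [610.9  74.   43.1] rectc [611.3  74. ] [ 6.1 19.7] 2.8 z 40.0 48.0
mill 635 med [388.   -8.4 149.1] rectc [387.3 -10.5] [47.3 49.9] 0.4 z 106.0 159.0
spice 567 med [ 406.  -146.1   87.9] rectc [ 406.1 -148. ] [45.  47.1] 34.6 z 60.0 94.0
honey 887 med [742.  299.5  98. ] rectc [743.5 301.1] [62.4 61.7] 0.8 z 81.0 105.0
```

```bash
python3 - <<'E'
import cv2
i=cv2.imread("pics/top0.png")[115:375,200:470]; cv2.imwrite("pics/crop.png",cv2.resize(i,None,fx=2.2,fy=2.2,interpolation=cv2.INTER_CUBIC))
E
```

```text
(no output)
```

View pics/crop.png

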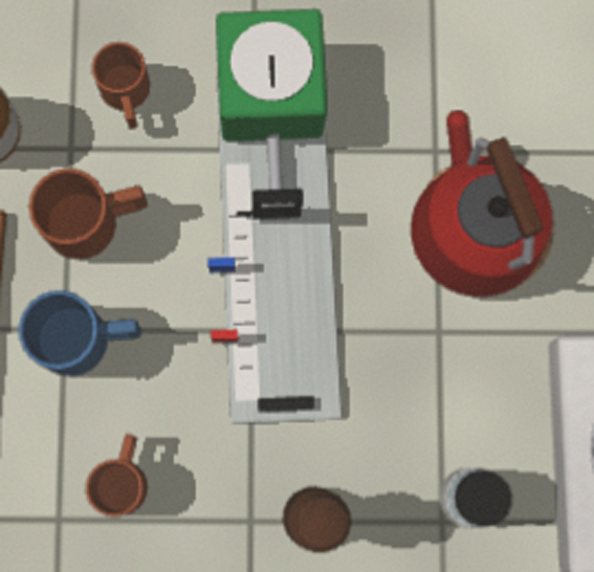

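```bash
cat > go.py <<'E'
import sys
from h import *
# usage: go.py x y z psi [x y z psi ...]: shifts in tool axes from here (shift first at current yaw, then turn about tool z)
s=get_state(); p=np.array(s["tcp_pos"]); M=R.from_rotvec(s["eef_rot"]).as_matrix()
psi=np.degrees(np.arctan2(M[1,1],M[0,1]))
print("t",round(s["clock"],1),"tcp",p.round(1),"psi",round(psi,2),"tilt z",M[:,2].round(4),"open",round(s["opening"],3),"gf",round(s["grasp_force"],1),"F",s["force"].round(1),"q6",round(s["joints"][5],2))
a=list(map(float,sys.argv[1:]))
for i in range(0,len(a)-3,4):
    q=np.array(a[i:i+3]); ps=np.radians(psi); d=q-p
    Mx=np.array([[-np.sin(ps),np.cos(ps),0],[np.cos(ps),np.sin(ps),0],[0,0,-1]]) # cols x,y,z
    t=Mx.T@d; n=int(np.ceil(np.abs(t).max()/45)); dp=(psi-a[i+3]+180)%360-180
    print("shift mm",t.round(1),"rows",n,"per row m",(t/max(n,1)/1000).round(4),"then turn z",round(dp,1)); p=q; psi=a[i+3]
E
python3 go.py 645 -161 290 -70.7
```

```text
t 0.1 tcp [179.  598.3 230.6] psi 73.34 tilt z [-4.0e-04 -1.3e-03 -1.0e+00] open 0.995 gf 0.0 F [-0.2  0.3  0.3] q6 -0.02
shift mm [-664.1 -593.8  -59.4] rows 15 per row m [-0.0443 -0.0396 -0.004 ] then turn z 144.0
```

Emit:
play_rows --increments "0.6 -0.035 -0.0312 -0.0031 0 0 0;0.6 -0.035 -0.0312 -0.0031 0 0 0;0.6 -0.035 -0.0312 -0.0031 0 0 0;0.6 -0.035 -0.0312 -0.0031 0 0 0;0.6 -0.035 -0.0312 -0.0031 0 0 0;0.6 -0.035 -0.0312 -0.0031 0 0 0;0.6 -0.035 -0.0312 -0.0031 0 0 0;0.6 -0.035 -0.0312 -0.0031 0 0 0;0.6 -0.035 -0.0312 -0.0031 0 0 0;0.6 -0.035 -0.0312 -0.0031 0 0 0;0.6 -0.035 -0.0312 -0.0031 0 0 0;0.6 -0.035 -0.0312 -0.0031 0 0 0;0.6 -0.035 -0.0312 -0.0031 0 0 0;0.6 -0.035 -0.0312 -0.0031 0 0 0;0.6 -0.035 -0.0312 -0.0031 0 0 0;0.6 -0.035 -0.0312 -0.0031 0 0 0;0.6 -0.035 -0.0312 -0.0031 0 0 0;0.6 -0.035 -0.0312 -0.0031 0 0 0;0.6 -0.035 -0.0312 -0.0031 0 0 0" --grip_force 70

```text
clock: 2.0
tcp_pos: [646.8, -161.6, 289.9]
eef_rot: [-0.455, -3.108, -0.0]
force: [1.1, 0.2, 0.8]
opening: 0.602
grasp_force: 0.0
```

Emit:
play_rows --increments "0.6 0 0 0 0 0 8.5;0.6 0 0 0 0 0 8.5;0.6 0 0 0 0 0 8.5;0.6 0 0 0 0 0 8.5;0.6 0 0 0 0 0 8.5;0.6 0 0 0 0 0 8.5;0.6 0 0 0 0 0 8.5;0.6 0 0 0 0 0 8.5;0.6 0 0 0 0 0 8.5;0.6 0 0 0 0 0 8.5;0.6 0 0 0 0 0 8.5;0.6 0 0 0 0 0 8.5;0.6 0 0 0 0 0 8.5;0.6 0 0 0 0 0 8.5;0.6 0 0 0 0 0 8.5;0.6 0 0 0 0 0 8.5;0.6 0 0 0 0 0 8;0.6 0 0 0 0 0 0;0.6 0 0 0 0 0 0"

```text
clock: 3.9
tcp_pos: [646.1, -159.8, 289.9]
eef_rot: [-3.096, -0.533, 0.001]
force: [0.6, -1.2, -0.0]
opening: 0.603
grasp_force: 0.0
```

```bash
sed -i 's/np.abs(t).max()\/45/np.linalg.norm(t)\/46/' go.py; python3 go.py 645 -161 290 -70.7; python3 - <<'E'
from m import *
f,w=grab("wrist","w1.png"); z=w[...,2]
st("bar",(z>165)&(z<205),w)
E
```

```text
t 3.9 tcp [ 646.1 -159.8  289.9] psi -70.44 tilt z [-6.e-04  1.e-04 -1.e+00] open 0.603 gf 0.0 F [ 0.6 -1.2 -0. ] q6 0.97
shift mm [-1.4  0.8 -0.1] rows 1 per row m [-0.0014  0.0008 -0.0001] then turn z 0.3
bar 2407 med [ 651.8 -160.5  188.3] rectc [ 649.4 -161.1] [82.4 15.9] 20.2 z 165.0 191.0
```

View pics/w1.png

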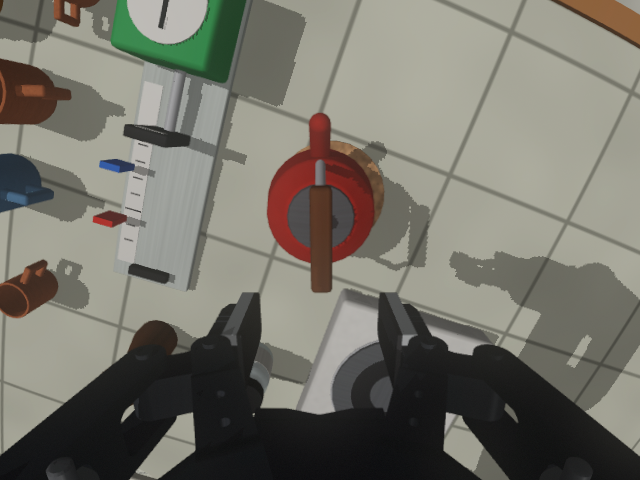

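The wrist view shows the bar midway between the fingers, column 320, rows 187–290, aligned with the tool. Cork shows to the right of the kettle, so the kettle is off the mat's centre. I'll go down and grip.

Emit:
play_rows --increments "0.6 0.0005 0.001 0.03 0 0 0;0.6 0 0 0.03 0 0 0;0.6 0 0 0.03 0 0 0;0.6 0 0 0.025 0 0 0;0.6 0 0 0.014 0 0 0;0.6 0 0 0 0 0 0;0.1 0 0 0 0 0 0;0 0 0 0 0 0 0;0 0 0 0 0 0 0;0 0 0 0 0 0 0;0 0 0 0 0 0 0;0 0 0 0 0 0 0;0 0 0 -0.005 0 0 0;0 0 0 -0.01 0 0 0;0 0 0 -0.015 0 0 0;0 0 0 -0.02 0 0 0;0 0 0 -0.02 0 0 0;0 0 0 -0.01 0 0 0;0 0 0 0 0 0 0;0 0 0 0 0 0 0"

```text
clock: 5.95
tcp_pos: [646.7, -160.5, 240.9]
eef_rot: [-3.097, -0.528, 0.001]
force: [-1.3, 0.4, -4.6]
opening: 0.17
grasp_force: 68.4
```

```bash
python3 go.py 446 -332 240 -70.7; python3 - <<'E'
from m import *
f,w=grab("top","top1.png"); z=w[...,2];u=np.arange(640)[None];v=np.arange(480)[:,None]
st("bar",(z>225)&(z<265)&(u>370)&(u<490)&(v>140)&(v<260),w)
f,w=grab("scene","scene1.png")
E
```

```text
t 6.0 tcp [ 646.7 -160.5  240.9] psi -70.66 tilt z [-5.e-04  1.e-04 -1.e+00] open 0.17 gf 68.4 F [-1.3  0.4 -4.6] q6 0.97
shift mm [-246.1   95.3    0.9] rows 6 per row m [-0.041   0.0159  0.0002] then turn z 0.0
bar 31 med [ 687.  -142.   236.4] rectc [ 684.2 -143.4] [20.6  5.9] 3.5 z 225.0 264.0
```

View pics/scene1.png

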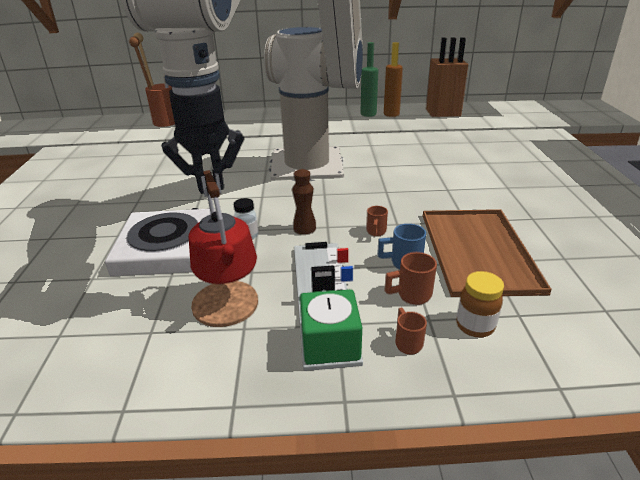

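The kettle hangs upright from the gripper, and the mat is bare at (225,302) in the scene view. Moving to the ring next.

Emit:
play_rows --increments "0 -0.015 0.006 0 0 0 0;0 -0.025 0.0095 0 0 0 0;0 -0.034 0.013 0 0 0 0;0 -0.035 0.0135 0 0 0 0;0 -0.035 0.0135 0 0 0 0;0 -0.034 0.0135 0 0 0 0;0 -0.030 0.0115 0 0 0 0;0 -0.023 0.009 0 0 0 0;0 -0.015 0.0058 0 0 0 0;0 0 0 0 0 0 0;0 0 0 0 0 0 0;0 0 0 0 0 0 0;0 0 0 0.015 0 0 0;0 0 0 0.012 0 0 0;0 0 0 0.006 0 0 0;0 0 0 0.003 0 0 0;0 0 0 0 0 0 0;0 0 0 0 0 0 0"

```text
clock: 7.85
tcp_pos: [446.8, -332.1, 205.5]
eef_rot: [3.097, 0.528, 0.001]
force: [-0.0, -1.4, -3.9]
opening: 0.173
grasp_force: 68.4
```

```bash
python3 go.py 446 -332 201 -70.7; python3 - <<'E'
from m import *
f,w=grab("top"); z=w[...,2];u=np.arange(640)[None];v=np.arange(480)[:,None]
hsv=cv2.cvtColor(f["image"],cv2.COLOR_RGB2HSV).astype(int)
p=st("cork",(z>6)&(z<15)&(u>370)&(u<490)&(v>150)&(v<265)&(hsv[...,1]>80),w); circ("cork",p,6,15)
E
```

```text
t 7.8 tcp [ 446.8 -332.1  205.5] psi -70.66 tilt z [ 4.e-04 -3.e-04 -1.e+00] open 0.173 gf 68.4 F [-0.  -1.4 -3.9] q6 0.57
shift mm [-0.7 -0.4  4.5] rows 1 per row m [-0.0007 -0.0004  0.0045] then turn z 0.0
cork 2551 med [ 654.9 -168.4    8.3] rectc [ 655.3 -169. ] [126.4 128.4] 0.1 z 6.0 15.0
  circ cork 655.4 -168.8 64.7 2551
```

Emit:
play_rows --increments "0 0 0 0.002 0 0 0;0 0 0 0.001 0 0 0;0 0 0 0.001 0 0 0;0 0 0 0.001 0 0 0;0 0 0 0 0 0 0"

```text
clock: 8.4
tcp_pos: [447.1, -332.5, 203.2]
eef_rot: [3.095, 0.527, 0.003]
force: [-6.0, 3.6, 17.1]
opening: 0.169
grasp_force: 71.5
```

```bash
python3 go.py; python3 - <<'E'
from m import *
f,w=grab("scene"); cv2.imwrite("pics/s2.png",cv2.resize(f["image"][130:330,90:330,::-1],None,fx=2.5,fy=2.5))
E
```

```text
t 8.4 tcp [ 447.1 -332.5  203.2] psi -70.67 tilt z [ 0.002  -0.0015 -1.    ] open 0.169 gf 71.5 F [-6.   3.6 17.1] q6 0.57
```

View pics/s2.png

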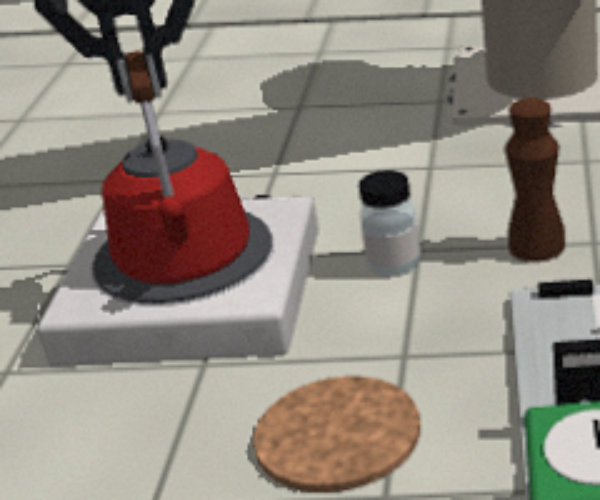

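The kettle is on the ring with firm contact (17 N). Releasing and lifting.

Emit:
play_rows --increments "0 0 0 -0.001 0 0 0;0 0 0 -0.001 0 0 0;0.4 0 0 0 0 0 0;0.5 0 0 0 0 0 0;0.5 0 0 0 0 0 0;0.5 0 0 0 0 0 0;0.5 0 0 -0.01 0 0 0;0.5 0 0 -0.03 0 0 0;0.5 0 0 -0.03 0 0 0;0.5 0 0 -0.03 0 0 0;0.5 0 0 0 0 0 0"

```text
clock: 9.55
tcp_pos: [448.6, -333.5, 307.5]
eef_rot: [3.091, 0.527, 0.009]
force: [0.2, 0.3, 1.1]
opening: 0.505
grasp_force: 0.0
```

```bash
python3 go.py 640 24 300 3.0
```

```text
t 9.6 tcp [ 448.6 -333.5  307.5] psi -70.66 tilt z [ 0.0068 -0.0053 -1.    ] open 0.505 gf 0.0 F [0.2 0.3 1.1] q6 0.57
shift mm [ 299.  -273.9    7.5] rows 9 per row m [ 0.0332 -0.0304  0.0008] then turn z -73.7
```

Emit:
play_rows --increments "0.5 0.02 -0.018 0 0.41 -0.27 0;0.5 0.031 -0.0284 0 0 0 0;0.5 0.031 -0.0284 0 0 0 0;0.5 0.031 -0.0284 0 0 0 0;0.5 0.031 -0.0284 0 0 0 0;0.5 0.031 -0.0284 0 0 0 0;0.5 0.031 -0.0284 0 0 0 0;0.5 0.031 -0.0284 0 0 0 0;0.5 0.031 -0.0284 0.004 0 0 0;0.5 0.031 -0.0284 0.004 0 0 0;0.5 0 0 0 0 0 -8.2;0.5 0 0 0 0 0 -8.2;0.5 0 0 0 0 0 -8.2;0.5 0 0 0 0 0 -8.2;0.5 0 0 0 0 0 -8.2;0.5 0 0 0 0 0 -8.2;0.5 0 0 0 0 0 -8.2;0.5 0 0 0 0 0 -8.2;0.5 0 0 0 0 0 -8.1;0.5 0 0 0 0 0 0"

```text
clock: 11.55
tcp_pos: [637.8, 25.2, 294.4]
eef_rot: [-2.154, -2.274, 0.002]
force: [0.3, -0.7, -0.8]
opening: 0.501
grasp_force: 0.0
```

```bash
cat >> go.py <<'E'
ax=np.degrees(M.T@np.cross(M[:,2],[0,0,-1])); print("level turn",ax.round(2))
E
python3 go.py 661 24 150 3.0; python3 - <<'E'
from m import *
f,w=grab("wrist","w2.png"); np.savez("pics/w2.npz",im=f["image"],w=w)
f,w=grab("top"); np.savez("pics/t2.npz",im=f["image"],w=w); z=w[...,2];u=np.arange(640)[None];v=np.arange(480)[:,None]
st("kbar",(z>210)&(z<240)&(u>450)&(u<610),w)
p=st("kettle",(z>60)&(z<140)&(u>450)&(u<610),w)
E
```

```text
t 11.6 tcp [637.8  25.2 294.4] psi 3.11 tilt z [-0.0075  0.0052 -1.    ] open 0.501 gf 0.0 F [ 0.3 -0.7 -0.8] q6 -0.04
shift mm [ -2.5  23.1 144.4] rows 4 per row m [-0.0006  0.0058  0.0361] then turn z 0.1
level turn [-0.41 -0.32 -0.  ]
kbar 621 med [ 445.  -329.3  225.2] rectc [ 445.8 -330.7] [82.  17.6] 19.4 z 210.0 231.0
kettle 2430 med [ 439.9 -296.9  124.3] rectc [ 451.7 -317.6] [135.1 113.7] 50.5 z 60.0 140.0
```

View pics/w2.png

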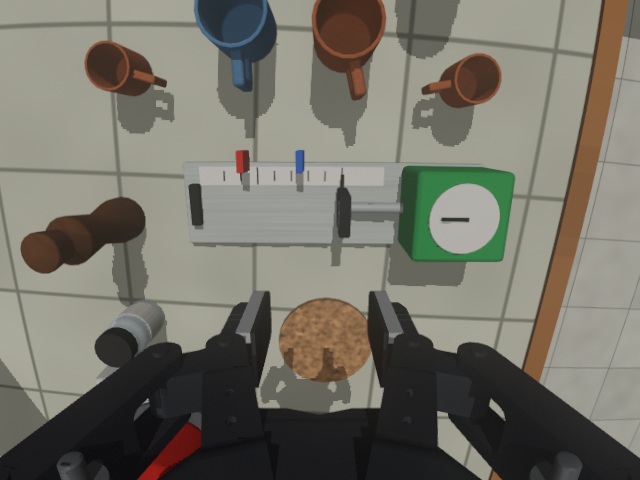

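The wrist view shows red clip (242,160), blue clip (300,160), pointer finger (343,182), tab (344,212) and housing (456,213). I'll now measure these in the timer's frame.

```bash
python3 - <<'E'
from m import *
for n,B in (("w2",dict(red=(225,140,260,180),blue=(285,140,315,180),tab=(330,180,358,245),rail=(180,155,400,250),ptr=(335,170,350,190),hous=(395,160,520,270))),("t2",dict(red=(290,255,312,280),blue=(290,225,312,246),tab=(312,190,350,225),rail=(290,170,362,312),ptr=(305,195,316,222),hous=(290,110,360,190)))):
    d=np.load(f"pics/{n}.npz"); im=d["im"];w=d["w"];z=w[...,2]
    h=cv2.cvtColor(im,cv2.COLOR_RGB2HSV).astype(int);H,S,V=h[...,0],h[...,1],h[...,2]
    def b(k):
        u0,v0,u1,v1=B[k]; m=np.zeros(z.shape,bool);m[v0:v1,u0:u1]=1;return m
    print(n)
    for lo in(20,40): 
        st("red",b("red")&(S>130)&((H<10)|(H>170))&(z>lo),w); st("blue",b("blue")&(S>130)&(H>100)&(H<130)&(z>lo),w)
    st("tab",b("tab")&(z>78)&(V<90),w); st("rail",b("rail")&(z>7)&(z<17),w); p=st("ptr",b("ptr")&(z>20)&(V<80),w)
    st("hous",b("hous")&(z>83)&(z<97),w)
E
```

```text
w2
red 155 med [547.6  69.6  46.6] rectc [547.7  69. ] [ 7.5 22.5] 2.8 z 41.0 49.0
blue 152 med [612.3  72.8  46.7] rectc [612.3  72.3] [ 6.7 22.5] 2.2 z 45.0 49.0
red 155 med [547.6  69.6  46.6] rectc [547.7  69. ] [ 7.5 22.5] 2.8 z 41.0 49.0
blue 152 med [612.3  72.8  46.7] rectc [612.3  72.3] [ 6.7 22.5] 2.2 z 45.0 49.0
tab 499 med [662.3  25.8  86.2] rectc [662.4  23.6] [12.  43.4] 4.0 z 78.0 88.0
rail 15274 med [599.3  22.7  12.7] rectc [604.5  23.8] [264.9 107.7] 2.9 z 7.0 17.0
ptr 55 med [661.3  48.5  26.7] rectc [660.6  51.8] [ 8.8 13.8] 4.4 z 25.0 46.0
hous 8691 med [778.9  32.8  91.2] rectc [782.  29.] [99.4 95.4] 2.7 z 83.0 96.0
t2
red none
blue none
red none
blue none
tab 17 med [505.5  19.2 696.7] rectc [505.5  22.8] [ 5.2 11.7] 2.3 z 694.0 698.0
rail 17 med [732.6  74.5   9.7] rectc [736.9  71.8] [30.7 13. ] 48.5 z 7.0 16.0
ptr none
hous 19 med [739.6  74.3  85.7] rectc [747.7  75.2] [32.8  3.7] 11.5 z 83.0 91.0
```

Emit:
play_rows --increments "0.5 -0.003 0.0245 0.03 -0.41 -0.32 0.2;0.5 0 0 0.045 0 0 0;0.5 0 0 0.045 0 0 0;0.5 0 0 0.03 0 0 0;0.5 0 0 0 0 0 0;0.5 0 0 0 0 0 0;0.5 0 0 0 0 0 0"

```text
clock: 12.35
tcp_pos: [664.1, 23.7, 146.9]
eef_rot: [2.165, 2.272, 0.005]
force: [0.3, 0.2, -0.2]
opening: 0.499
grasp_force: 0.0
```

```bash
python3 go.py 662.4 23.8 49 2.9
```

```text
t 12.3 tcp [664.1  23.7 146.9] psi 2.78 tilt z [ 0.0043  0.     -1.    ] open 0.499 gf 0.0 F [ 0.3  0.2 -0.2] q6 -0.03
shift mm [ 0.2 -1.7 97.9] rows 3 per row m [ 0.0001 -0.0006  0.0326] then turn z -0.1
level turn [0.25 0.01 0.  ]
```

Emit:
play_rows --increments "0.5 0 -0.0017 0.025 0 0 0;0.5 0 0 0.03 0 0 0;0.5 0 0 0.03 0 0 0;0.5 0 0 0.013 0 0 0;0.5 0 0 0 0 0 0;0.1 0 0 0 0 0 0;0 0 0 0 0 0 0;0 0 0 0 0 0 0;0 0 0 0 0 0 0;0 0 0 0 0 0 0;0 0 0 0 0 0 0;0 0 0 0 0 0 0"

```text
clock: 13.55
tcp_pos: [662.3, 23.6, 48.7]
eef_rot: [2.164, 2.274, 0.004]
force: [0.3, 0.5, 6.6]
opening: 0.131
grasp_force: 68.4
```

```bash
python3 go.py; python3 - <<'E'
from m import *
f,w=grab("wrist","w3.png"); np.savez("pics/w3.npz",im=f["image"],w=w)
E
```

```text
t 13.6 tcp [662.3  23.6  48.7] psi 2.84 tilt z [ 0.0038  0.     -1.    ] open 0.131 gf 68.4 F [0.3 0.5 6.6] q6 -0.03
level turn [ 0.22  0.01 -0.  ]
```

View pics/w3.png

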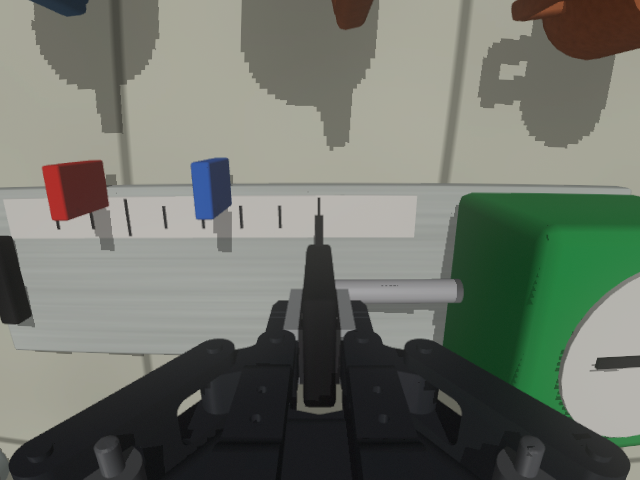

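The pads grip the tab, and the pointer sits at (319,215), with red clip (77,190) and blue clip (211,188). Pulling to just short of red.

Emit:
play_rows --increments "0 0 -0.003 0 0 0 0;0 0 -0.006 0 0 0 0;0 0 -0.006 0 0 0 0;0 0 -0.006 0 0 0 0;0 0 -0.006 0 0 0 0;0 0 -0.006 0 0 0 0;0 0 -0.006 0 0 0 0;0 0 -0.006 0 0 0 0;0 0 -0.006 0 0 0 0;0 0 -0.006 0 0 0 0;0 0 -0.006 0 0 0 0;0 0 -0.006 0 0 0 0;0 0 -0.006 0 0 0 0;0 0 -0.006 0 0 0 0;0 0 -0.006 0 0 0 0;0 0 -0.006 0 0 0 0;0 0 -0.006 0 0 0 0;0 0 -0.006 0 0 0 0;0 0 -0.005 0 0 0 0;0 0 -0.001 0 0 0 0"

```text
clock: 15.6
tcp_pos: [555.2, 18.2, 48.8]
eef_rot: [2.16, 2.27, 0.012]
force: [10.7, -0.6, 2.2]
opening: 0.132
grasp_force: 69.7
```

Emit:
play_rows --increments "0 0 0 0 0 0 0;0 0 0 0 0 0 0;0 0 0 0 0 0 0"

```text
clock: 15.9
tcp_pos: [553.9, 18.1, 48.7]
eef_rot: [2.161, 2.271, 0.009]
force: [6.5, -0.2, 7.0]
opening: 0.131
grasp_force: 70.3
```

```bash
cat > lv.py <<'E'
from m import *
import sys
f,w=grab("wrist",sys.argv[1]+".png"); z=w[...,2]; h=cv2.cvtColor(f["image"],cv2.COLOR_RGB2HSV).astype(int);H,S,V=h[...,0],h[...,1],h[...,2]
v,u=np.indices(z.shape)
e=np.array([np.cos(np.radians(2.9)),np.sin(np.radians(2.9))])
def pr(n,m):
    p=w[m]; p=p[~np.isnan(p).any(1)]
    if len(p)<5: return print(n,"none")
    t=p[:,:2]@e; print(n,len(p),"along mid",((np.percentile(t,2)+np.percentile(t,98))/2).round(2),"width",np.ptp(np.percentile(t,[2,98])).round(1),"y",np.median(p[:,1]).round(1),"z",np.median(p[:,2]).round(1))
pr("red",(v<260)&(S>130)&((H<6)|(H>174))&(z>38)&(z<52)); pr("blue",(v<260)&(S>130)&(H>105)&(H<128)&(z>38)&(z<52)&(w[...,1]<90))
pr("ptr",(u>290)&(u<350)&(v>190)&(v<242)&(V<75)&(z>18)); pr("tab",(u>300)&(u<340)&(v>250)&(v<400)&(V<75)&(z>80)&(z<92))
print(get_state()["tcp_pos"].round(2),get_state()["force"].round(1))
E
python3 lv.py w4
```

```text
red 1066 along mid 550.04 width 7.1 y 69.6 z 46.5
blue 1014 along mid 614.48 width 7.2 y 72.9 z 46.5
ptr 175 along mid 554.51 width 2.9 y 47.5 z 26.1
tab 3936 along mid 554.83 width 12.6 y 22.0 z 86.4
[553.87  18.12  48.75] [ 6.8 -0.   6.5]
```

View pics/w4.png

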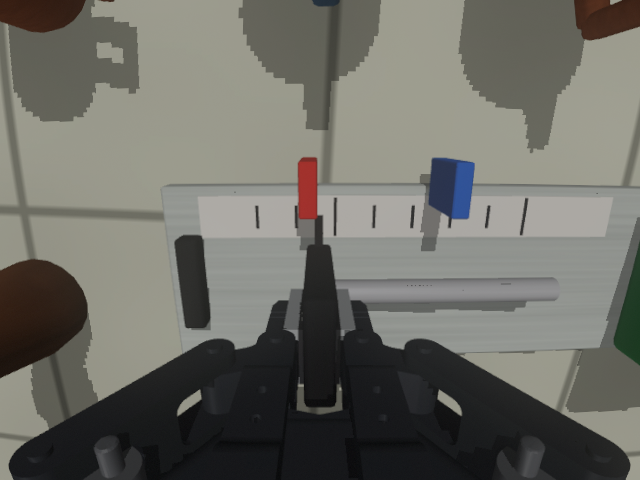

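The pointer (319,230) is still right of the red clip (308,188), about 4.2 mm short.

Emit:
play_rows --increments "0 0 -0.003 0 0 0 0;0 0 -0.0013 0 0 0 0;0 0 0 0 0 0 0;0 0 0 0 0 0 0"

```text
clock: 16.35
tcp_pos: [549.7, 17.9, 48.7]
eef_rot: [2.161, 2.271, 0.01]
force: [7.4, -0.6, 6.3]
opening: 0.131
grasp_force: 70.3
```

```bash
python3 lv.py w5
```

```text
red 1046 along mid 550.02 width 7.0 y 69.4 z 46.5
blue 1018 along mid 614.45 width 7.3 y 73.0 z 46.5
ptr 175 along mid 550.56 width 3.4 y 46.6 z 26.2
tab 3935 along mid 550.63 width 12.6 y 21.7 z 86.4
[549.65  17.91  48.73] [6.4 0.5 7.2]
```

Emit:
play_rows --increments "0 0 0 0 0 0 0;0 0 0 0 0 0 0;0 0 0 0 0 0 0;0 0 0 0 0 0 0;0 0 0 0 0 0 0;0 0 0 0 0 0 0;0 0 0 0 0 0 0;0 0 0 0 0 0 0;0 0 0 0 0 0 0;0 0 0 0 0 0 0;0 0 0 0 0 0 0;0 0 0 0 0 0 0;0 0 0 0 0 0 0;1 0 0 0 0 0 0;1 0 0 0 0 0 0;1 0 0 -0.015 0 0 0;1 0 0 -0.045 0 0 0;1 0 0 -0.045 0 0 0;1 0 0 -0.04 0 0 0;1 0 0 0 0 0 0"

```text
clock: 18.4
tcp_pos: [548.8, 17.9, 197.9]
eef_rot: [2.16, 2.27, 0.012]
force: [-0.1, 0.4, 0.2]
opening: 0.998
grasp_force: 0.0
```

```bash
python3 go.py 545 210 200 4; python3 - <<'E'
from m import *
f,w=grab("wrist","w6.png");f,w=grab("top","t6.png"); np.savez("pics/t6.npz",im=f["image"],w=w)
E
```

```text
t 18.4 tcp [548.8  17.9 197.9] psi 2.84 tilt z [ 1.090e-02  1.000e-04 -9.999e-01] open 0.998 gf 0.0 F [-0.1  0.4  0.2] q6 -0.04
shift mm [192.    5.7  -2.1] rows 5 per row m [ 0.0384  0.0011 -0.0004] then turn z -1.2
level turn [ 0.62  0.03 -0.  ]
```

View pics/t6.png

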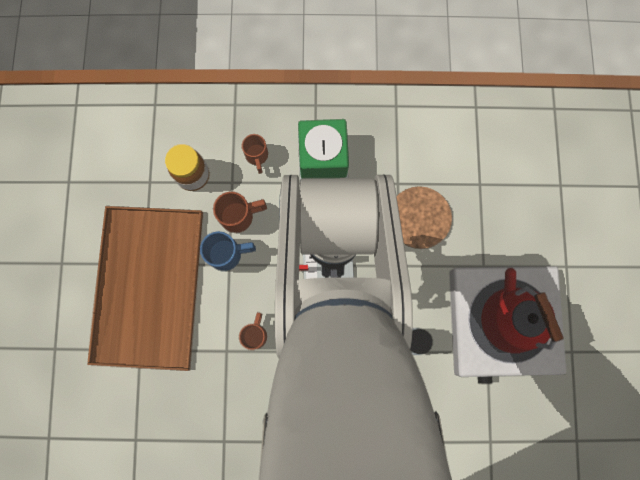

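The slide is released. The blue mug has been knocked from (229,266) to (221,251); everything else is as before. I'll re-measure the mugs.

```bash
python3 - <<'E'
from m import *
d=np.load("pics/t6.npz"); im=d["im"]; w=d["w"];z=w[...,2]
h=cv2.cvtColor(im,cv2.COLOR_RGB2HSV).astype(int);H,S=h[...,0],h[...,1];v,u=np.indices(z.shape)
R0=(u>195)&(u<275)&(v>180)&(v<285)&(z>30)
for n,m in(("terr",R0&(S>90)&((H<15)|(H>170))&(v<236)),("blue",R0&(S>60)&(H>95)&(H<125))):
    p=st(n,m,w); circ(n,p,76,90); q=p[(p[:,2]>56)&(p[:,2]<72)]; q=q[q[:,1]<np.percentile(q[:,1],25)]; print("  handle end",q.mean(0).round(1),q[q[:,1].argmin()].round(1))
E
```

```text
terr 770 med [661.5 196.1  66. ] rectc [649.1 193.2] [91.8 67. ] 76.9 z 30.0 84.0
  circ terr 652.9 205.9 34.5 213
  handle end [666.2 151.6  66.4] [666.2 142.1  61.3]
blue 710 med [579.1 218.3  67. ] rectc [582.2 216.8] [67.1 92.4] 36.2 z 30.0 85.0
  circ blue 574.7 228.2 34.5 232
  handle end [582.6 170.8  66.6] [582.2 162.3  68.5]
```

```bash
python3 go.py 652.9 205.9 190 60
```

```text
t 18.5 tcp [545.8  17.9 193.1] psi 2.83 tilt z [ 0.003  0.    -1.   ] open 0.999 gf 0.0 F [ 1.  -0.5 -1.1] q6 -0.04
shift mm [182.5 116.3   3.1] rows 5 per row m [0.0365 0.0233 0.0006] then turn z -57.2
level turn [0.17 0.01 0.  ]
```

Emit:
play_rows --increments "1 0.0304 0.0194 0 0 0 0;1 0.0304 0.0194 0 0 0 0;1 0.0304 0.0194 0 0 0 0;1 0.0304 0.0194 0 0 0 0;1 0.0304 0.0194 0 0 0 0;1 0.0304 0.0194 0.003 0 0 0;1 0 0 0 0 0 -8.2;1 0 0 0 0 0 -8.2;1 0 0 0 0 0 -8.2;1 0 0 0 0 0 -8.2;1 0 0 0 0 0 -8.2;1 0 0 0 0 0 -8.2;1 0 0 0 0 0 -8;1 0 0 0 0 0 0;1 0 0 0 0 0 0;1 0 0 0 0 0 0"

```text
clock: 20.1
tcp_pos: [652.4, 205.7, 187.7]
eef_rot: [-0.816, -3.033, 0.001]
force: [0.3, -0.5, -1.5]
opening: 1.002
grasp_force: 0.0
```

```bash
python3 go.py 652.9 205.9 40 60; python3 - <<'E'
from m import *
f,w=grab("wrist","w7.png"); z=w[...,2]
h=cv2.cvtColor(f["image"],cv2.COLOR_RGB2HSV).astype(int);H,S=h[...,0],h[...,1]
m=(z>74)&(z<92)&(abs(w[...,0]-653)<45)&(abs(w[...,1]-206)<45)&(S>90)
p=st("terr",m,w); circ("terr",p,74,92)
E
```

```text
t 20.1 tcp [652.4 205.7 187.7] psi 59.88 tilt z [-8.e-04 -5.e-04 -1.e+00] open 1.002 gf 0.0 F [ 0.3 -0.5 -1.5] q6 -0.76
shift mm [ -0.4   0.4 147.7] rows 4 per row m [-0.0001  0.0001  0.0369] then turn z -0.1
level turn [-0.05 -0.02 -0.  ]
terr 1873 med [654.6 204.5  82.1] rectc [649.3 204.2] [74.6 66.8] 9.9 z 74.0 84.0
  circ terr 646.1 210.3 43.2 1873
```

View pics/w7.png

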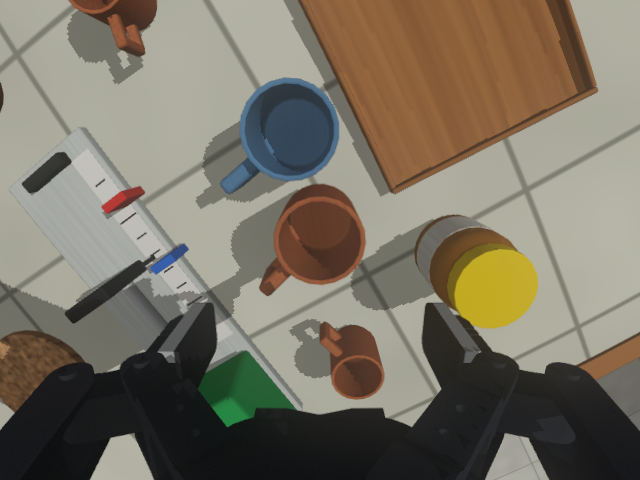

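The terracotta mug is centred between the fingers at column 320, with room on both sides. The slide is running home and is now past the blue clip. Descending to grip the mug.

Emit:
play_rows --increments "1 0 0 0.035 0 0 0;1 0 0 0.035 0 0 0;1 0 0 0.035 0 0 0;1 0 0 0.028 0 0 0;1 0 0 0.015 0 0 0;1 0 0 0 0 0 0;0.7 0 0 0 0 0 0;0.5 0 0 0 0 0 0;0.5 0 0 0 0 0 0;0.5 0 0 0 0 0 0;0.5 0 0 0 0 0 0;0.5 0 0 0 0 0 0;0.5 0 0 -0.01 0 0 0;0.5 0 0 -0.03 0 0 0;0.5 0 0 -0.04 0 0 0;0.5 0 0 -0.02 0 0 0;0.5 0 0 0 0 0 0;0.5 0 0 0 0 0 0" --grip_force 40

```text
clock: 21.95
tcp_pos: [652.5, 205.8, 140.5]
eef_rot: [0.812, 3.034, 0.0]
force: [0.8, 0.0, -2.3]
opening: 0.778
grasp_force: 46.0
```

```bash
python3 go.py 590 385 135 60
```

```text
t 21.9 tcp [652.5 205.8 140.5] psi 60.04 tilt z [ 6.e-04  0.e+00 -1.e+00] open 0.778 gf 46.0 F [ 0.8  0.  -2.3] q6 -0.76
shift mm [143.6 124.1   5.5] rows 5 per row m [0.0287 0.0248 0.0011] then turn z 0.0
level turn [ 0.02  0.03 -0.  ]
```

Emit:
play_rows --increments "0.5 0.015 0.013 0 0 0 0;0.5 0.0287 0.0248 0 0 0 0;0.5 0.0287 0.0248 0 0 0 0;0.5 0.0287 0.0248 0 0 0 0;0.5 0.0257 0.022 0 0 0 0;0.5 0.0167 0.0147 0 0 0 0;0.5 0 0 0 0 0 0;0.5 0 0 0.03 0 0 0;0.5 0 0 0.03 0 0 0;0.5 0 0 0.02 0 0 0;0.5 0 0 0.01 0 0 0;0.5 0 0 0.003 0 0 0;0.5 0 0 0 0 0 0;0.5 0 0 0.0015 0 0 0;0.5 0 0 0 0 0 0"

```text
clock: 23.45
tcp_pos: [590.5, 384.6, 47.0]
eef_rot: [0.812, 3.034, -0.001]
force: [-4.2, -2.6, 7.5]
opening: 0.78
grasp_force: 45.9
```

```bash
python3 go.py 590 385 45 60
```

```text
t 23.4 tcp [590.5 384.6  47. ] psi 60.02 tilt z [ 1.e-04 -6.e-04 -1.e+00] open 0.78 gf 45.9 F [-4.2 -2.6  7.5] q6 -0.49
shift mm [0.6 0.1 2. ] rows 1 per row m [0.0006 0.0001 0.002 ] then turn z 0.0
level turn [-0.03  0.02  0.  ]
```

Contact (7.5 N against −2.3 N carrying). Releasing, rising, then on to the blue mug.

Emit:
play_rows --increments "0.9 0 0 0 0 0 0;1 0 0 0 0 0 0;1 0 0 0 0 0 0;1 0 0 0 0 0 0;1 0 0 -0.02 0 0 0;1 0 0 -0.045 0 0 0;1 0 0 -0.045 0 0 0;1 0 0 -0.03 0 0 0;1 0 0 0 0 0 6.5;1 0 0 0 0 0 6.5;1 0 0 0 0 0 6.5;1 0 0 0 0 0 6.5;1 0 0 0 0 0 6.5;1 0 0 0 0 0 6.5;1 0 0 0 0 0 6.5;1 0 0 0 0 0 6.5;1 0 0 0 0 0 0;1 0 0 0 0 0 0"

```text
clock: 25.25
tcp_pos: [590.4, 385.0, 185.9]
eef_rot: [2.056, 2.374, 0.0]
force: [0.7, 0.1, -0.0]
opening: 1.001
grasp_force: 0.0
```

```bash
python3 go.py 574.7 228.2 187 8; python3 - <<'E'
from m import *
f,w=grab("top","t8.png"); z=w[...,2]
h=cv2.cvtColor(f["image"],cv2.COLOR_RGB2HSV).astype(int);H,S=h[...,0],h[...,1];v,u=np.indices(z.shape)
m=(u>195)&(u<275)&(v>200)&(v<285)&(S>60)&(H>95)&(H<125)&(z>30)
p=st("blue",m,w); circ("blue",p,76,90)
p=st("tab",(u>305)&(u<350)&(v>190)&(v<300)&(z>70)&(z<95),w)
E
```

```text
t 25.2 tcp [590.4 385.  185.9] psi 8.21 tilt z [ 5.e-04 -0.e+00 -1.e+00] open 1.001 gf 0.0 F [ 0.7  0.1 -0. ] q6 0.42
shift mm [-153.   -38.    -1.1] rows 4 per row m [-0.0382 -0.0095 -0.0003] then turn z 0.2
level turn [0.03 0.01 0.  ]
blue 669 med [578.7 216.4  66.6] rectc [582.3 216.3] [66.8 91.2] 35.5 z 30.0 85.0
  circ blue 574.3 227.5 33.7 192
tab 174 med [656.8  24.   83.2] rectc [657.7  24. ] [13.1 42.1] 1.2 z 71.0 89.0
```

View pics/t8.png

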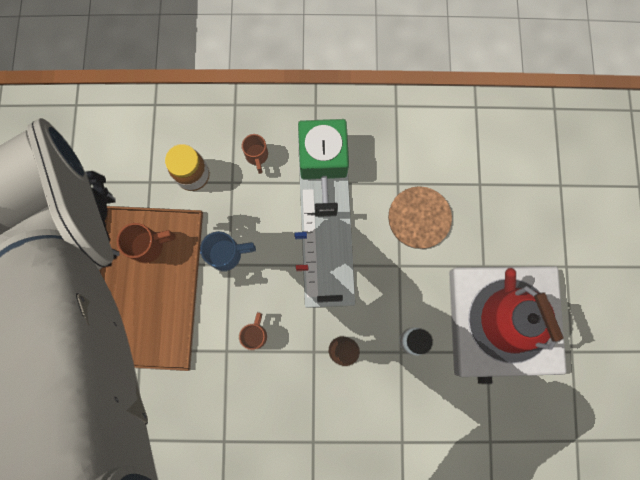

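The terracotta mug stands in the tray at (137,241), the slide is nearly home, and the blue mug is still at (221,251). Going for the blue mug.

Emit:
play_rows --increments "1 -0.0255 -0.0065 0 0 0 0;1 -0.0255 -0.0065 0 0 0 0;1 -0.0255 -0.0065 0 0 0 0;1 -0.0255 -0.0065 0 0 0 0;1 -0.0255 -0.0065 0 0 0 0;1 -0.0255 -0.0055 0 0 0 0;1 0 0 0 0 0 0;1 0 0 0 0 0 0;1 0 0 0.035 0 0 0;1 0 0 0.035 0 0 0;1 0 0 0.035 0 0 0;1 0 0 0.028 0 0 0;1 0 0 0.013 0 0 0;1 0 0 0 0 0 0;0.7 0 0 0 0 0 0;0.5 0 0 0 0 0 0;0.5 0 0 0 0 0 0;0.5 0 0 0 0 0 0;0.5 0 0 0 0 0 0;0.5 0 0 0 0 0 0"

```text
clock: 27.3
tcp_pos: [575.4, 228.8, 41.6]
eef_rot: [2.059, 2.37, 0.005]
force: [-2.0, 1.1, 6.2]
opening: 0.767
grasp_force: 45.4
```

Emit:
play_rows --increments "0.5 0 0 -0.01 0 0 0;0.5 0 0 -0.03 0 0 0;0.5 0 0 -0.04 0 0 0;0.5 0 0 -0.02 0 0 0;0.5 0 0 0 0 0 0;0.5 0 0 0 0 0 0"

```text
clock: 27.9
tcp_pos: [574.0, 228.0, 140.0]
eef_rot: [2.06, 2.371, 0.001]
force: [0.4, 0.2, -2.8]
opening: 0.771
grasp_force: 45.8
```

```bash
python3 go.py 440 385 140 8
```

```text
t 27.9 tcp [574. 228. 140.] psi 8.03 tilt z [ 7.e-04 -0.e+00 -1.e+00] open 0.771 gf 45.8 F [ 0.4  0.2 -2.8] q6 0.22
shift mm [ 174.2 -110.7   -0. ] rows 5 per row m [ 0.0348 -0.0221 -0.    ] then turn z 0.0
level turn [ 0.04  0.01 -0.  ]
```

Emit:
play_rows --increments "0.5 0.018 -0.0115 0 0 0 0;0.5 0.034 -0.0216 0 0 0 0;0.5 0.034 -0.0216 0 0 0 0;0.5 0.034 -0.0216 0 0 0 0;0.5 0.034 -0.0216 0 0 0 0;0.5 0.02 -0.013 0 0 0 0;0.5 0 0 0 0 0 0;0.5 0 0 0.03 0 0 0;0.5 0 0 0.03 0 0 0;0.5 0 0 0.02 0 0 0;0.5 0 0 0.01 0 0 0;0.5 0 0 0.003 0 0 0;0.5 0 0 0 0 0 0;0.5 0 0 0.0015 0 0 0;0.5 0 0 0 0 0 0"

```text
clock: 29.4
tcp_pos: [440.3, 384.6, 46.3]
eef_rot: [2.06, 2.371, -0.0]
force: [-3.4, -2.6, 10.2]
opening: 0.765
grasp_force: 46.1
```

```bash
python3 go.py 440 385 45 8
```

```text
t 29.4 tcp [440.3 384.6  46.3] psi 8.02 tilt z [ 3.e-04 -4.e-04 -1.e+00] open 0.765 gf 46.1 F [-3.4 -2.6 10.2] q6 0.56
shift mm [ 0.5 -0.3  1.3] rows 1 per row m [ 0.0005 -0.0003  0.0013] then turn z 0.0
level turn [ 0.01  0.02 -0.  ]
```

Emit:
play_rows --increments "0.9 0 0 0 0 0 0;1 0 0 0 0 0 0;1 0 0 0 0 0 0;1 0 0 0 0 0 0;1 0 0 -0.02 0 0 0;1 0 0 -0.045 0 0 0;1 0 0 -0.045 0 0 0;1 0 0 -0.045 0 0 0;1 0 0 -0.045 0 0 0;1 0 0 -0.045 0 0 0;0.6 0 0 -0.02 0 0 0;0.6 0 0 0 0 0 0;0.6 0 0 0 0 0 0" --grip_force 70

```text
clock: 30.7
tcp_pos: [439.8, 384.8, 310.1]
eef_rot: [2.06, 2.371, 0.001]
force: [0.2, 0.1, -1.3]
opening: 0.601
grasp_force: 0.0
```

```bash
cat > chk.py <<'E'
from m import *
import sys
f,w=grab("top",sys.argv[1]+".png"); z=w[...,2]
h=cv2.cvtColor(f["image"],cv2.COLOR_RGB2HSV).astype(int);H,S=h[...,0],h[...,1];v,u=np.indices(z.shape)
X,Y=w[...,0],w[...,1]
st("tab",(u>305)&(u<350)&(v>190)&(v<300)&(z>70)&(z<95),w)
st("kbar hob",(z>210)&(z<240)&(u>450)&(u<610),w)
st("kbar mat",(z>168)&(z<200)&(X>560)&(Y<-80),w)
for n,c in(("terr",(S>90)&((H<15)|(H>170))&(X>530)),("blue",(S>60)&(H>95)&(H<125))):
    m=(Y>270)&(Y<495)&(X<680)&c&(z>74)&(z<98); p=st(n,m,w)
    if len(p)>5: circ(n,p,76,98)
E
python3 chk.py t9; python3 go.py 445.8 -331 310 -70.7
```

```text
tab 175 med [660.3  24.1  83.4] rectc [662.1  24. ] [13.1 42.2] 2.1 z 70.0 89.0
kbar hob 621 med [ 445.1 -329.3  225.3] rectc [ 445.8 -331. ] [81.3 17.2] 19.3 z 211.0 231.0
kbar mat none
terr 356 med [591.2 380.6  83.7] rectc [586.3 374.6] [91.4 67.5] 77.1 z 74.0 90.0
  circ terr 595.0 373.0 47.3 311
blue 362 med [442.3 375.1  83.5] rectc [447.9 372.4] [66.  90.9] 35.8 z 74.0 90.0
  circ blue 444.7 366.8 49.2 316
t 30.8 tcp [439.4 384.5 309.1] psi 8.04 tilt z [-9.0e-04 -1.4e-03 -1.0e+00] open 0.593 gf 0.0 F [ 0.4 -0.1  0.6] q6 0.56
shift mm [-709.3  -93.7   -0.9] rows 16 per row m [-0.0443 -0.0059 -0.0001] then turn z 78.7
level turn [-0.06  0.07  0.  ]
```

Emit:
play_rows --increments "0.6 -0.0394 -0.0052 0 0 0 0;0.6 -0.0394 -0.0052 0 0 0 0;0.6 -0.0394 -0.0052 0 0 0 0;0.6 -0.0394 -0.0052 0 0 0 0;0.6 -0.0394 -0.0052 0 0 0 0;0.6 -0.0394 -0.0052 0 0 0 0;0.6 -0.0394 -0.0052 0 0 0 0;0.6 -0.0394 -0.0052 0 0 0 0;0.6 -0.0394 -0.0052 0 0 0 0;0.6 -0.0394 -0.0052 0 0 0 0;0.6 -0.0394 -0.0052 0 0 0 0;0.6 -0.0394 -0.0052 0 0 0 0;0.6 -0.0394 -0.0052 0 0 0 0;0.6 -0.0394 -0.0052 0 0 0 0;0.6 -0.0394 -0.0052 0 0 0 0;0.6 -0.0394 -0.0052 0 0 0 0;0.6 -0.0394 -0.0052 0 0 0 0;0.6 -0.0394 -0.0052 0 0 0 0"

```text
clock: 32.55
tcp_pos: [445.5, -331.5, 308.2]
eef_rot: [-2.058, -2.369, -0.0]
force: [1.8, 0.9, 0.3]
opening: 0.603
grasp_force: 0.0
```

Emit:
play_rows --increments "0.6 0 0 0 0 0 7.9;0.6 0 0 0 0 0 7.9;0.6 0 0 0 0 0 7.9;0.6 0 0 0 0 0 7.9;0.6 0 0 0 0 0 7.9;0.6 0 0 0 0 0 7.9;0.6 0 0 0 0 0 7.9;0.6 0 0 0 0 0 7.9;0.6 0 0 0 0 0 7.9;0.6 0 0 0 0 0 7.6;0.6 0 0 0 0 0 0;0.6 0 0 0 0 0 0;0.6 0 0 0 0 0 0"

```text
clock: 33.85
tcp_pos: [446.3, -330.2, 309.6]
eef_rot: [-3.095, -0.531, 0.001]
force: [-0.6, 0.6, -0.3]
opening: 0.598
grasp_force: 0.0
```

```bash
python3 go.py 446.5 -331.3 202 -70.7;  python3 - <<'E'
from m import *
f,w=grab("wrist","w10.png"); z=w[...,2]
st("bar",(z>215)&(z<240),w)
f,w=grab("top"); z=w[...,2]; u=np.arange(640)[None];v=np.arange(480)[:,None]
st("tab",(u>305)&(u<350)&(v>190)&(v<300)&(z>70)&(z<95),w)
E
```

```text
t 33.9 tcp [ 446.3 -330.2  309.6] psi -70.51 tilt z [-6.e-04  8.e-04 -1.e+00] open 0.598 gf 0.0 F [-0.6  0.6 -0.3] q6 0.57
shift mm [ -0.2   1.2 107.6] rows 3 per row m [-0.0001  0.0004  0.0359] then turn z 0.2
level turn [-0.06  0.01  0.  ]
bar 2680 med [ 450.  -332.2  228.3] rectc [ 446.5 -333.3] [79.3 16. ] 19.8 z 216.0 231.0
tab 174 med [660.9  24.1  83.2] rectc [662.3  24. ] [13.3 42.2] 2.1 z 70.0 90.0
```

Emit:
play_rows --increments "0.6 0 0.0015 0.03 0 0 0;0.6 0 0 0.03 0 0 0;0.6 0 0 0.025 0 0 0;0.6 0 0 0.015 0 0 0;0.6 0 0 0.0075 0 0 0;0.6 0 0 0 0 0 0;0.1 0 0 0 0 0 0;0 0 0 0 0 0 0;0 0 0 0 0 0 0;0 0 0 0 0 0 0;0 0 0 0 0 0 0;0 0 0 0 0 0 0;0 0 0 -0.005 0 0 0;0 0 0 -0.01 0 0 0;0 0 0 -0.015 0 0 0;0 0 0 -0.01 0 0 0;0 0 0 0 0 0 0;0 0 0 0 0 0 0"

```text
clock: 35.75
tcp_pos: [446.9, -331.7, 242.9]
eef_rot: [3.097, 0.528, 0.001]
force: [-0.1, 0.8, -5.9]
opening: 0.172
grasp_force: 68.5
```

```bash
python3 go.py 655.8 -169.3 242 -70.7
```

```text
t 35.8 tcp [ 446.9 -331.7  242.9] psi -70.66 tilt z [ 7.e-04 -1.e-04 -1.e+00] open 0.172 gf 68.5 F [-0.1  0.8 -5.9] q6 0.57
shift mm [250.8 -84.1   0.9] rows 6 per row m [ 0.0418 -0.014   0.0002] then turn z 0.0
level turn [ 0.02 -0.04 -0.  ]
```

Emit:
play_rows --increments "0 0.015 -0.005 0 0 0 0;0 0.025 -0.0084 0 0 0 0;0 0.035 -0.0117 0 0 0 0;0 0.035 -0.0117 0 0 0 0;0 0.035 -0.0117 0 0 0 0;0 0.035 -0.0117 0 0 0 0;0 0.03 -0.0104 0 0 0 0;0 0.025 -0.0085 0 0 0 0;0 0.0158 -0.005 0 0 0 0;0 0 0 0 0 0 0;0 0 0 0 0 0 0;0 0 0 0.02 0 0 0;0 0 0 0.025 0 0 0;0 0 0 0.02 0 0 0;0 0 0 0.008 0 0 0;0 0 0 0.003 0 0 0;0 0 0 0 0 0 0;0 0 0 0 0 0 0"

```text
clock: 37.55
tcp_pos: [656.6, -169.7, 168.3]
eef_rot: [3.096, 0.527, 0.004]
force: [0.2, 0.3, -4.4]
opening: 0.171
grasp_force: 68.6
```

```bash
python3 go.py 655.8 -169.3 162 -70.7
```

```text
t 37.5 tcp [ 656.6 -169.7  168.3] psi -70.68 tilt z [ 2.4e-03 -5.0e-04 -1.0e+00] open 0.171 gf 68.6 F [ 0.2  0.3 -4.4] q6 0.96
shift mm [-0.6 -0.7  6.3] rows 1 per row m [-0.0006 -0.0007  0.0063] then turn z 0.0
level turn [ 0.08 -0.12 -0.  ]
```

Emit:
play_rows --increments "0 0 0 0.003 0 0 0;0 0 0 0.001 0 0 0;0 0 0 0.001 0 0 0;0 0 0 0.001 0 0 0;0 0 0 0 0 0 0"

```text
clock: 38.05
tcp_pos: [656.9, -169.5, 164.2]
eef_rot: [3.096, 0.528, 0.005]
force: [-4.6, 1.4, 13.2]
opening: 0.171
grasp_force: 71.0
```

```bash
python3 go.py 655.8 -169.3 162 -70.7
```

```text
t 38.0 tcp [ 656.9 -169.5  164.2] psi -70.65 tilt z [ 3.4e-03 -7.0e-04 -1.0e+00] open 0.171 gf 71.0 F [-4.6  1.4 13.2] q6 0.96
shift mm [-1.  -0.5  2.2] rows 1 per row m [-0.001  -0.0005  0.0022] then turn z 0.0
level turn [ 0.1  -0.17 -0.  ]
```

On the mat, in contact. Releasing, lifting, then moving over the tab.

Emit:
play_rows --increments "0 0 0 -0.001 0 0 0;0 0 0 -0.001 0 0 0;0.4 0 0 0 0 0 0;0.5 0 0 0 0 0 0;0.5 0 0 0 0 0 0;0.5 0 0 0 0 0 0;0.5 0 0 -0.01 0 0 0;0.5 0 0 -0.03 0 0 0;0.5 0 0 -0.03 0 0 0;0.5 0 0 -0.04 0 0 0;0.5 0 0 0 0 0 0;0.5 0 0 0 0 0 0;0.5 0 0 0 0 0 0"

```text
clock: 39.35
tcp_pos: [655.2, -169.2, 272.3]
eef_rot: [-3.097, -0.528, 0.001]
force: [-0.7, -0.5, -0.3]
opening: 0.502
grasp_force: 0.0
```

```bash
python3 go.py 662.4 23.7 240 2.9
```

```text
t 39.4 tcp [ 655.2 -169.2  272.3] psi -70.66 tilt z [-7.e-04  3.e-04 -1.e+00] open 0.502 gf 0.0 F [-0.7 -0.5 -0.3] q6 0.96
shift mm [  70.6 -179.6   32.3] rows 5 per row m [ 0.0141 -0.0359  0.0065] then turn z -73.6
level turn [-0.03  0.03 -0.  ]
```

Emit:
play_rows --increments "0.5 0.0118 -0.03 0 0 0 0;0.5 0.0118 -0.03 0 0 0 0;0.5 0.0118 -0.03 0 0 0 0;0.5 0.0118 -0.03 0 0 0 0;0.5 0.0118 -0.03 0.01 0 0 0;0.5 0.0116 -0.0296 0.022 0 0 0;0.5 0 0 0 0 0 -8.2;0.5 0 0 0 0 0 -8.2;0.5 0 0 0 0 0 -8.2;0.5 0 0 0 0 0 -8.2;0.5 0 0 0 0 0 -8.2;0.5 0 0 0 0 0 -8.2;0.5 0 0 0 0 0 -8.2;0.5 0 0 0 0 0 -8.2;0.5 0 0 0 0 0 -8;0.5 0 0 0 0 0 0;0.5 0 0 0 0 0 0;0.5 0 0 0 0 0 0"

```text
clock: 41.15
tcp_pos: [662.7, 23.5, 240.4]
eef_rot: [-2.167, -2.274, 0.001]
force: [-0.0, 1.0, -0.5]
opening: 0.499
grasp_force: 0.0
```

```bash
python3 go.py 662.4 23.7 49 2.9; python3 chk.py t11
```

```text
t 41.1 tcp [662.7  23.5 240.4] psi 2.78 tilt z [-6.e-04 -0.e+00 -1.e+00] open 0.499 gf 0.0 F [-0.   1.  -0.5] q6 -0.03
shift mm [  0.2  -0.3 191.4] rows 5 per row m [ 0.     -0.0001  0.0383] then turn z -0.1
level turn [-0.03 -0.    0.  ]
tab none
kbar hob none
kbar mat 500 med [ 652.4 -168.2  185.4] rectc [ 654.1 -169.3] [80.4 17.4] 19.7 z 168.0 191.0
terr 356 med [590.8 381.1  83.7] rectc [586.4 372.7] [91.4 67.9] 77.9 z 74.0 90.0
  circ terr 593.6 372.5 46.8 311
blue 362 med [442.  375.3  83.9] rectc [437.  372.5] [88.  65.5] 69.2 z 74.0 90.0
  circ blue 441.0 371.4 44.9 320
```

View pics/t11.png

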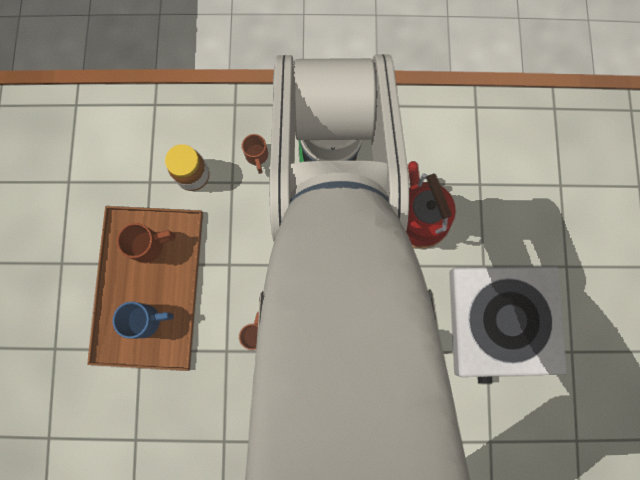

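Both mugs stand in the tray at (137,241) and (135,320). The kettle's bar is at (654,−169), within about 1 mm of the mat's centre. Descending on the tab.

Emit:
play_rows --increments "0.5 0 0 0.035 0 0 0;0.5 0 0 0.04 0 0 0;0.5 0 0 0.04 0 0 0;0.5 0 0 0.035 0 0 0;0.5 0 0 0.025 0 0 0;0.5 0 0 0.016 0 0 0;0.5 0 0 0 0 0 0;0.5 0 0 0 0 0 0;0.1 0 0 0 0 0 0;0 0 0 0 0 0 0;0 0 0 0 0 0 0;0 0 0 0 0 0 0;0 0 0 0 0 0 0;0 0 0 0 0 0 0;0 0 0 0 0 0 0"

```text
clock: 42.7
tcp_pos: [662.5, 23.4, 51.9]
eef_rot: [-2.164, -2.277, 0.0]
force: [-6.7, 0.6, 8.9]
opening: 0.132
grasp_force: 68.6
```

```bash
python3 go.py; python3 lv.py w12
```

```text
t 42.7 tcp [662.5  23.4  51.9] psi 2.93 tilt z [-2.e-04 -1.e-04 -1.e+00] open 0.132 gf 68.6 F [-6.7  0.6  8.9] q6 -0.03
level turn [-0.01  0.01 -0.  ]
red 1473 along mid 550.84 width 7.9 y 69.6 z 46.0
blue 1001 along mid 615.05 width 7.3 y 72.8 z 46.6
ptr 198 along mid 663.48 width 3.0 y 53.0 z 26.1
tab 4061 along mid 663.87 width 12.7 y 26.5 z 86.5
[662.45  23.4   51.87] [-6.9  0.1  9. ]
```

Emit:
play_rows --increments "0 0 -0.003 0 0 0 0;0 0 -0.005 0 0 0 0;0 0 -0.005 0 0 0 0;0 0 -0.005 0 0 0 0;0 0 -0.005 0 0 0 0;0 0 -0.005 0 0 0 0;0 0 -0.005 0 0 0 0;0 0 -0.005 0 0 0 0;0 0 -0.005 0 0 0 0;0 0 -0.003 0 0 0 0;0 0 0 0 0 0 0;0 0 0 0 0 0 0;0 0 0 0 0 0 0"

```text
clock: 44.05
tcp_pos: [619.4, 21.2, 51.9]
eef_rot: [2.161, 2.275, 0.006]
force: [2.8, 0.1, 7.6]
opening: 0.131
grasp_force: 70.1
```

```bash
python3 lv.py w13
```

```text
red 1267 along mid 550.59 width 7.6 y 70.7 z 46.3
blue 1009 along mid 614.74 width 7.1 y 72.8 z 46.5
ptr 209 along mid 620.74 width 3.4 y 51.1 z 26.1
tab 4053 along mid 620.55 width 12.7 y 24.3 z 86.5
[619.43  21.24  51.92] [3.1 0.5 6.9]
```

Emit:
play_rows --increments "0 0 -0.003 0 0 0 0;0 0 -0.0023 0 0 0 0;0 0 0 0 0 0 0;0 0 0 0 0 0 0"

```text
clock: 44.5
tcp_pos: [614.2, 21.0, 51.9]
eef_rot: [2.161, 2.275, 0.006]
force: [5.3, 0.3, 7.2]
opening: 0.132
grasp_force: 70.1
```

```bash
python3 lv.py w14
```

```text
red 1262 along mid 550.55 width 7.6 y 70.2 z 46.3
blue 972 along mid 614.75 width 6.7 y 72.7 z 46.6
ptr 180 along mid 615.07 width 3.4 y 49.9 z 26.1
tab 4044 along mid 615.33 width 12.7 y 24.0 z 86.5
[614.21  20.98  51.89] [3.8 0.5 7.1]
```

View pics/w14.png

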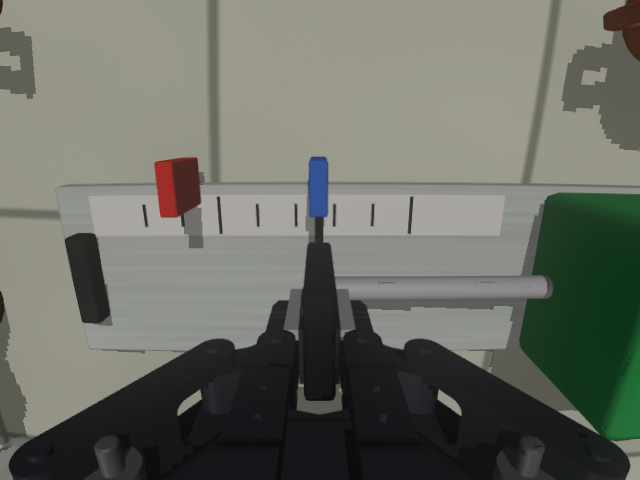

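The pointer (319,225) is level with the blue clip (318,188). Holding for over a second, then releasing.

Emit:
play_rows --increments "0 0 0 0 0 0 0;0 0 0 0 0 0 0;0 0 0 0 0 0 0;0 0 0 0 0 0 0;0 0 0 0 0 0 0;0 0 0 0 0 0 0;0 0 0 0 0 0 0;0 0 0 0 0 0 0;0 0 0 0 0 0 0;0 0 0 0 0 0 0;0 0 0 0 0 0 0;0 0 0 0 0 0 0;0 0 0 0 0 0 0;1 0 0 0 0 0 0;1 0 0 0 0 0 0;1 0 0 -0.015 0 0 0;1 0 0 -0.045 0 0 0;1 0 0 -0.045 0 0 0;1 0 0 -0.045 0 0 0;1 0 0 -0.04 0 0 0"

```text
clock: 46.55
tcp_pos: [611.5, 20.8, 243.3]
eef_rot: [2.163, 2.277, 0.002]
force: [0.0, -0.0, -0.6]
opening: 0.998
grasp_force: 0.0
```

Emit:
play_rows --increments "1 0 -0.03 -0.03 0 0 0;1 0 -0.04 -0.02 0 0 0;1 0 -0.04 0 0 0 0;1 0 -0.04 0 0 0 0;1 0 -0.03 0 0 0 0;1 0 0 0 0 0 0;1 0 0 0 0 0 0;1 0 0 0 0 0 0;1 0 0 0 0 0 0;1 0 0 0 0 0 0;1 0 0 0 0 0 0;1 0 0 0 0 0 0;1 0 0 0 0 0 0;1 0 0 0 0 0 0;1 0 0 0 0 0 0;1 0 0 0 0 0 0;1 0 0 0 0 0 0;1 0 0 0 0 0 0;1 0 0 0 0 0 0;1 0 0 0 0 0 0"

```text
clock: 48.55
tcp_pos: [432.0, 11.7, 289.9]
eef_rot: [2.163, 2.277, 0.001]
force: [0.6, 0.5, 0.3]
opening: 1.003
grasp_force: 0.0
```

Emit:
play_rows --increments "1 0 0 0 0 0 0;1 0 0 0 0 0 0;1 0 0 0 0 0 0;1 0 0 0 0 0 0;1 0 0 0 0 0 0;1 0 0 0 0 0 0;1 0 0 0 0 0 0;1 0 0 0 0 0 0;1 0 0 0 0 0 0;1 0 0 0 0 0 0;1 0 0 0 0 0 0;1 0 0 0 0 0 0;1 0 0 0 0 0 0;1 0 0 0 0 0 0;1 0 0 0 0 0 0;1 0 0 0 0 0 0;1 0 0 0 0 0 0;1 0 0 0 0 0 0;1 0 0 0 0 0 0;1 0 0 0 0 0 0"

```text
clock: 50.55
tcp_pos: [432.0, 11.6, 289.9]
eef_rot: [2.163, 2.277, 0.001]
force: [0.4, -0.8, 1.2]
opening: 0.994
grasp_force: 0.0
```

Emit:
play_rows --increments "1 0 0 0 0 0 0;1 0 0 0 0 0 0;1 0 0 0 0 0 0;1 0 0 0 0 0 0;1 0 0 0 0 0 0;1 0 0 0 0 0 0;1 0 0 0 0 0 0;1 0 0 0 0 0 0;1 0 0 0 0 0 0;1 0 0 0 0 0 0;1 0 0 0 0 0 0;1 0 0 0 0 0 0;1 0 0 0 0 0 0;1 0 0 0 0 0 0;1 0 0 0 0 0 0;1 0 0 0 0 0 0;1 0 0 0 0 0 0;1 0 0 0 0 0 0;1 0 0 0 0 0 0;1 0 0 0 0 0 0"

```text
clock: 52.55
tcp_pos: [432.0, 11.7, 289.9]
eef_rot: [2.163, 2.277, 0.001]
force: [-0.2, 0.6, 0.4]
opening: 1.006
grasp_force: 0.0
```

Emit:
play_rows --increments "1 0 0 0 0 0 0;1 0 0 0 0 0 0;1 0 0 0 0 0 0;1 0 0 0 0 0 0;1 0 0 0 0 0 0;1 0 0 0 0 0 0;1 0 0 0 0 0 0;1 0 0 0 0 0 0;1 0 0 0 0 0 0;1 0 0 0 0 0 0;1 0 0 0 0 0 0;1 0 0 0 0 0 0;1 0 0 0 0 0 0;1 0 0 0 0 0 0;1 0 0 0 0 0 0;1 0 0 0 0 0 0;1 0 0 0 0 0 0;1 0 0 0 0 0 0;1 0 0 0 0 0 0;1 0 0 0 0 0 0"

```text
clock: 54.55
tcp_pos: [432.0, 11.6, 289.9]
eef_rot: [2.163, 2.277, 0.001]
force: [0.3, -0.1, 0.1]
opening: 0.999
grasp_force: 0.0
```

Emit:
play_rows --increments "1 0 0 0 0 0 0;1 0 0 0 0 0 0;1 0 0 0 0 0 0;1 0 0 0 0 0 0;1 0 0 0 0 0 0;1 0 0 0 0 0 0;1 0 0 0 0 0 0;1 0 0 0 0 0 0;1 0 0 0 0 0 0;1 0 0 0 0 0 0;1 0 0 0 0 0 0;1 0 0 0 0 0 0;1 0 0 0 0 0 0;1 0 0 0 0 0 0;1 0 0 0 0 0 0;1 0 0 0 0 0 0;1 0 0 0 0 0 0;1 0 0 0 0 0 0;1 0 0 0 0 0 0;1 0 0 0 0 0 0"

```text
clock: 56.55
tcp_pos: [432.0, 11.6, 289.9]
eef_rot: [2.163, 2.277, 0.001]
force: [0.1, -0.3, -0.1]
opening: 1.001
grasp_force: 0.0
```

```bash
python3 chk.py t15; python3 go.py; python3 - <<'E'
from m import *
f,w=grab("wrist","w15.png"); z=w[...,2]
st("tab",(z>80)&(z<92)&(w[...,0]<700)&(abs(w[...,1]-24)<30),w)
f,w=grab("scene","s15.png")
E
```

```text
tab 176 med [660.5  24.1  83. ] rectc [661.9  24. ] [13.2 42.1] 1.5 z 71.0 89.0
kbar hob none
kbar mat 502 med [ 652.8 -168.4  185.3] rectc [ 653.7 -170.1] [81.4 17.9] 19.3 z 168.0 191.0
terr 362 med [592.3 380.   83.7] rectc [586.7 373.5] [91.6 67.8] 78.3 z 74.0 89.0
  circ terr 592.1 374.6 44.4 311
blue 354 med [442.1 374.7  83.7] rectc [447.7 372.3] [65.6 91.8] 35.5 z 74.0 90.0
  circ blue 441.1 382.9 34.0 305
t 56.6 tcp [432.   11.6 289.9] psi 2.94 tilt z [ 6.e-04 -0.e+00 -1.e+00] open 0.999 gf 0.0 F [0.2 0.1 0.3] q6 -0.05
level turn [0.03 0.   0.  ]
tab 604 med [660.   23.3  86.1] rectc [527.    6.4] [288.   43.2] 7.1 z 80.0 91.0
```

View pics/s15.png

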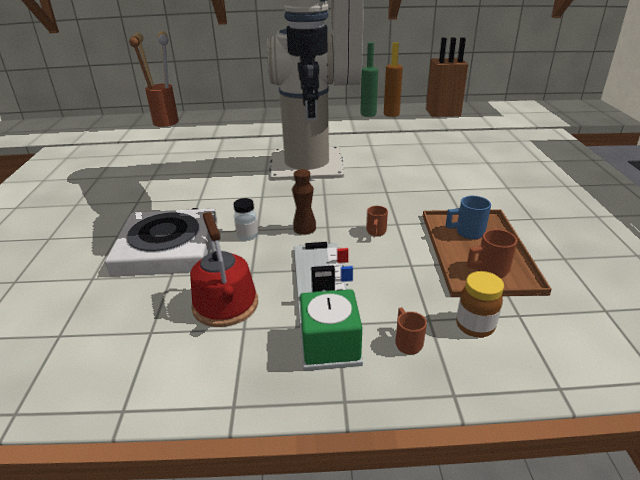

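The kettle is upright on the mat (224,285), both mugs are upright in the tray at (474,217) and (497,252), and the slide is home. Handing in.

```bash
python3 -c "
from station import *
print(finish_job())"
```

```text
the job is handed in; nothing more can be done
None
```

I handed the job in at about 57 s. The kettle went to the ring and back to the middle of the mat, the timer was pulled to red and then blue with full returns, and the blue and terracotta mugs stand upright on the tray (no white mug was there).

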